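# Rock a jammed fid out of its tool block

### The arm

A 7-joint arm with a two-finger parallel gripper is mounted at the origin on the work surface. World frame = base frame: x ahead of the robot, y to its left, z up, the work surface at z = 0. Lengths are in m, angles in rad, forces in N, time in s.
With the tool pointing down it reaches from about 0.375 to 0.925 m from the base axis. Payload 3.1 kg.
Tool frame: the origin (TCP) lies midway between the tips of the shut fingers; the grasp point (between the pads) lies 19 mm behind it; z points along the fingers, y is the line along which they close (so a half turn about z gives the same grasp; the last joint's range is limited). The gripper opens to 85 mm and grips with 20 to 120 N. Pads are 22 mm wide; open, the fingers measure 114 mm over their backs; the gripper's body (76 mm by 85 mm) begins 54 mm behind the grasp point. The pads swing forward as they close: fully open they stand 13 mm farther back than shut.
Start: joints at [-1.272, 0.383, 0.044, 1.598, -0.018, 1.161, -0.05], TCP at [0.251, 0.6, 0.231] pointing down, gripper open.
Joint ranges: [-2.61, 2.61], [-0.41, 2.15], [-1.48, 1.57], [0, 2.5], [-1.57, 4.71], [0.05, 1.97], [-2.85, 2.85]. Speed limits (rad/s): [2.79, 2.79, 3.14, 3.14, 3.14, 3.14, 3.14].

### API

Orientations are given as a unit quaternion [w, x, y, z].
In Python, from cell import ctrl, read_camera, camera_params, close_job, readout gives the robot as it stands. Calls block until the motion is done:
- ctrl.move_to(position, orientation): joint-space move of the TCP to a pose.
- ctrl.servo_line(position, rot=None, rate=0.15, max_force=None): straight line of the TCP; rot=None keeps the orientation; rate is the mean speed in m/s. With max_force (N) it stops when the force on the tool has changed by that much, and returns True; else False.
- ctrl.goto_joints(angles): joint-space move.
- ctrl.set_gripper(opening, effort=None): finger opening in m; effort is the grip in N (None keeps the last); returns when the fingers have stopped.
- ctrl.hold(seconds).
- ctrl.ik(position, orientation): joint angles nearest the present ones, or None.
- read_camera(name): name is "scene" or "top"; returns the picture (420x560x3 uint8, red, green, blue); there is no depth.
- camera_params(name): a dict with "fovy" (degrees; the focal length in pixels is half the picture's height over the tangent of half this angle, whatever the lens; pixels are square), "cx", "cy" (the principal point, pixels), "rvec" (rotation vector, rad) and "tvec" (3), from world to camera coordinates, as OpenCV has them. Camera axes: x right, y down, z forward; pixel columns grow to the right and rows downward; lengths in m; the calibration is good to about 2 mm. A picture is of the moment at which its call begins. camera_params takes no time and is no camera call.
A pose or a line that the arm cannot do raises ctrl.MotionError and nothing moves.
- close_job(): hands the job in; it is judged then, once.
Readings, each from a call of its own:
- readout.get_t(): time.
- readout.get_joint_positions(): joint angles.
- readout.get_joint_vel(): joint speeds.
- readout.get_joint_efforts(): joint torques, N m.
- readout.get_tool_pos(): TCP position.
- readout.get_eef_rot(): TCP orientation.
- readout.get_force(): force on the tool from outside, world axes, zero at the start.
- readout.get_ft_torque(): the same for the moment, N m.
- readout.get_grip_width(): finger opening in m.
- readout.get_grasp_force(): force on a finger pad.
Only numpy, scipy, OpenCV 4.12 (cv2) and the standard library are available. Lean on these libraries where they do the work, as an engineer would, in place of code of your own. Each camera call takes 0.05 s, during which the arm holds its last target. There are 200 camera calls.

### The job

The wooden fid is jammed in the sprung slot of the tool block: a straight pull only lifts the block with it. Rock it from side to side along its slot until it comes loose, then draw it out and stand it, tip down, in the white ceramic crock and let go. Keep the block flat on the bench where it stands, and do not knock over or shift the other tools and bottles.

Things in the scene. Friction and masses are not known exactly. Their poses are not given: they have to be found in the camera images.
- fid_handle (a point): Centre of the handle of the fid, a pale hardwood paddle 190 mm long, upright, tip down, in the block's slot. Handle 88 mm long (44 mm above and below this point), 40 mm wide along the fid's y, 22 mm thick along its x; below it a blade 22 mm wide, tapering from 22 mm thick at the handle to 6 mm at the tip. z axis: tip to handle. Mass about 0.11 kg.
- fid_tip (a point): The fid's tip, 146 mm below fid_handle. At the start 31 to 33 mm above the block's underside, the blade jammed in the slot's mouth. Each swing of about 12 degrees to one side (4 to 15 N at the handle) lets the taper push the blade up by 0.5 to 2 mm; after some 4 to 8 swings, the tip at 38 to 42 mm, it comes up at a pull under 18 N; drawn out above 83 mm.
- block: Heavy tool block (3.1 kg, loose on the bench): hardwood 126 x 176 mm on a steel base plate 150 mm (x) by 220 mm (y), 83 mm high in all. Origin: centre of its underside. The slot runs along its y axis; a row of three round holes, 62 mm from the slot towards +x, holds two loose tools. A straight pull of about 28 N on the jammed fid lifts the block.
- slot_mouth (a point): Centre of the slot's mouth in the top of the block, 83 mm above the bench, 24 mm towards -x from the block's centre. Slot 58 mm long along the block's y, one side a sprung wooden cheek that grips the blade. The fid rocks about this point, its handle swinging along the block's +y and -y; leans up to about 15 degrees fit.
- crock: White ceramic crock, empty, open at the top, 105 mm high, outer rim diameter 96 mm, inner about 80 mm, narrowing slightly downwards, floor about 6 mm thick; mass about 0.75 kg. Origin: centre of its underside.
- cutter: Brass glass cutter, 17 mm thick, 142 mm long, standing loose in an outer round hole of the block, reaching 150 mm above the bench. Origin: its lower end. A bystander.
- burnisher: Black plastic burnisher, 18 mm thick, 150 mm long, standing loose in the other outer round hole of the block, reaching 158 mm above the bench. Origin: its lower end. A bystander.
- tumbler: Clear glass tumbler, 125 mm high, 68 mm across, narrower and taller than the crock; a bystander. Origin: centre of its underside.
- flux: Amber flux bottle, 130 mm high, 54 mm across; a bystander. Origin: centre of its underside.
- spool: Solder spool, 64 mm across, 54 mm high; a bystander. Origin: centre of its underside.
- spray: White spray bottle, 208 mm high, 68 mm across; a bystander at the back. Origin: centre of its underside.
Mind the look-alikes: they are no part of the job. Of the things that look like the part that bears fid_handle, the smallest one is meant.

How it is judged:
On the way, in this order (a step that is already met when the one before it is completed fails the run):
1. the fid has been rocked over to one side in its slot (handle 12 mm or more off the middle, tip still down in the slot) ((y of fid_handle in the frame of block above 0.012 m or y of fid_handle in the frame of block below -0.012 m) and z of fid_tip in the frame of block below 0.05 m and horizontal distance between fid_tip and slot_mouth below 0.03 m), for 0.05 s.
2. the fid is drawn clear of the block (z of fid_tip in the frame of block above 0.085 m), for 0.1 s.
At the end, for the whole second after the job is handed in: The fid rests in the crock, tip within 30 mm of the level of its foot, leaning under 40 degrees, at rest; crock upright within 50 mm and block flat within 30 mm of where they stood; cutter and burnisher stand in the block; tumbler, flux bottle, spool and spray bottle upright within 40 mm (horizontal distance between fid_tip and crock below 0.045 m and z of fid_tip in the frame of crock below 0.03 m and angle between fid_tip's own z axis and vertical below 0.7 rad and height (world z) of fid_handle above 0.1 m and linear speed of fid below 0.03 m/s and angle between crock's own z axis and vertical below 0.08 rad and distance of crock from where it was at the start of the episode below 0.05 m and angle between block's own z axis and vertical below 0.03 rad and distance of block from where it was at the start of the episode below 0.03 m and angle between each of tumbler, flux, spool, spray, cutter, burnisher's own z axis and vertical below 0.35 rad and distance of each of tumbler, flux, spool, spray, cutter, burnisher from where it was at the start of the episode below 0.04 m); the robot touches nothing.
It fails at once if the tool block is lifted, tipped up (over 6 degrees) or shoved more than 30 mm (height (world z) of block above 0.012 m or angle between block's own z axis and vertical above 0.1 rad or distance of block from where it was at the start of the episode above 0.03 m).
It fails at once if a bystander is knocked over or shifted by more than 40 mm (angle between any of tumbler, flux, spool, spray's own z axis and vertical above 0.35 rad or distance of any of tumbler, flux, spool, spray from where it was at the start of the episode above 0.04 m).
It fails at once if the cutter or the burnisher is knocked or dragged out of the block (angle between any of cutter, burnisher's own z axis and vertical above 0.35 rad or distance of any of cutter, burnisher from where it was at the start of the episode above 0.04 m).
It fails at once if the crock is tipped over 20 degrees (angle between crock's own z axis and vertical above 0.35 rad).
It also fails if it takes over 48 s, if anything falls off the work surface, if the arm or the gripper's body presses on something with over 40 N, if the wrist force passes 120 N, or if a joint passes its speed limit or range.

## Working session

There is one attempt and no reset: what is moved stays moved. The work goes in short steps, each a Python script; the robot and the scene stay as the last script left them, time stands still between calls to the robot, and variables do not carry over. Pictures are saved under pics/ and viewed, at most 10 in all, crops included, and the job is handed in when it is done.

```bash
mkdir -p pics; ls; python3 - <<'E'
from cell import *
import cv2
for n in("scene","top"):
    p=camera_params(n);print(n,p)
    cv2.imwrite(f"pics/{n}0.png",cv2.cvtColor(read_camera(n),cv2.COLOR_RGB2BGR))
print(readout.get_t(),readout.get_eef_rot(),readout.get_tool_pos())
E
```

```text
pics
scene {'fovy': 56.42139051401534, 'cx': 277.51811820747724, 'cy': 212.8575707884841, 'rvec': array([ 0.95095767,  2.53896913, -0.98180581]), 'tvec': array([ 0.47914424, -0.13636889,  1.22560641])}
top {'fovy': 46.609717921269166, 'cx': 286.59459184353534, 'cy': 206.01857179774373, 'rvec': array([ 2.17726354, -2.04578621,  0.20617358]), 'tvec': array([-0.09192243,  0.59811098,  1.33922784])}
0.1 [-2.05594765e-04  1.97084282e-01  9.80385795e-01 -1.19820115e-03] [0.25086009 0.59869703 0.22998655]
```

View pics/scene0.png

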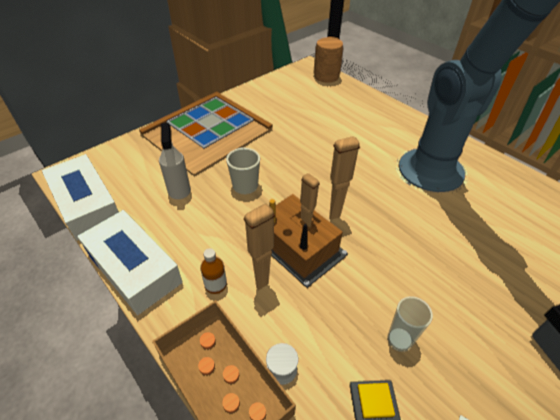

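View pics/top0.png

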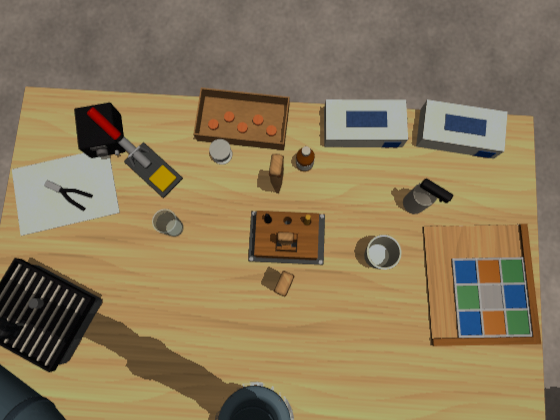

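The scene view shows the block at (305,240), with the small fid at (310,190) between two larger look-alikes at (343,160) and (260,230). The crock is at (243,170) and the tumbler at (410,320). In the top view the block is at (287,237), the fid at (287,240), the crock at (383,252) and the tumbler at (167,223). I'll take enlarged crops for measuring.

```bash
cat > h.py <<'E'
import numpy as np,cv2
from cell import *
def cam(n):
    p=camera_params(n);f=210/np.tan(np.radians(p['fovy'])/2)
    K=np.array([[f,0,p['cx']],[0,f,p['cy']],[0,0,1]]);R=cv2.Rodrigues(p['rvec'])[0];return K,R,np.array(p['tvec'])
def ray(n,u,v):
    K,R,t=cam(n);d=R.T@np.linalg.solve(K,[u,v,1.]);return -R.T@t,d
def plane(n,u,v,z):
    c,d=ray(n,u,v);return c+d*(z-c[2])/d[2]
def proj(n,X):
    K,R,t=cam(n);q=K@(R@np.array(X,float)+t);return q[:2]/q[2]
def tri(a,b):  # a=scene px, b=top px
    c1,d1=ray('scene',*a);c2,d2=ray('top',*b);s=np.linalg.lstsq(np.c_[d1,-d2],c2-c1,rcond=None)[0]
    p,q=c1+s[0]*d1,c2+s[1]*d2;return (p+q)/2,np.linalg.norm(p-q)
E
python3 - <<'E'
from h import *
s=cv2.imread('pics/scene0.png');t=cv2.imread('pics/top0.png')
a=cv2.resize(s[130:300,230:363],(469,600),interpolation=cv2.INTER_CUBIC)
b=cv2.resize(t[145:305,240:330],(331,588),interpolation=cv2.INTER_CUBIC)
a=cv2.resize(s[130:300,230:370],(490,595),interpolation=cv2.INTER_CUBIC) #3.5x
b=cv2.resize(t[150:310,242:330],(308,560),interpolation=cv2.INTER_CUBIC) #3.5x
o=np.zeros((595,800,3),np.uint8);o[:,:490]=a;o[:560,492:]=b;cv2.imwrite('pics/c.png',o)
# crock: bright low-saturation region
g=cv2.cvtColor(t,cv2.COLOR_BGR2HSV);m=((g[...,1]<60)&(g[...,2]>90)).astype(np.uint8);
m2=np.zeros_like(m);m2[220:290,345:420]=m[220:290,345:420]
c=max(cv2.findContours(m2,0,1)[0],key=cv2.contourArea);e=cv2.minEnclosingCircle(c);print(e,plane('top',*e[0],.105))
E
```

```text
((383.4981384277344, 251.9525146484375), 17.53922462463379) [ 0.48249842 -0.32662627  0.105     ]
```

View pics/c.png

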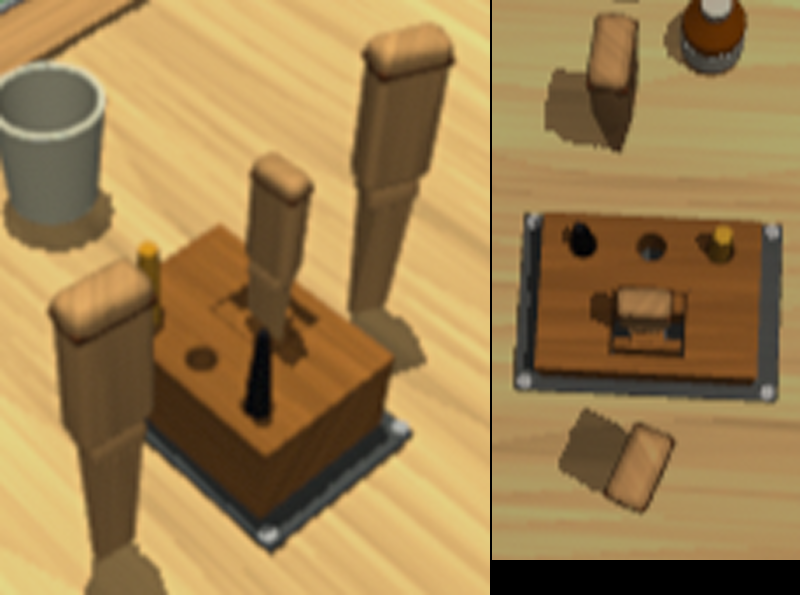

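```bash
python3 - <<'E'
from h import *
T=lambda x,y:(242+(x-492)/3.5,150+y/3.5);S=lambda x,y:(230+x/3.5,130+y/3.5)
np.set_printoptions(precision=4,suppress=True)
sc=np.array([plane('top',*T(*p),.01) for p in[(534,222),(772,233),(767,393),(523,381)]]);c=sc.mean(0)
print('screws',sc,'c',c,np.linalg.norm(sc[0]-sc[1]),np.linalg.norm(sc[1]-sc[2]))
ya=(sc[0]-sc[1]+sc[3]-sc[2])[:2];xa=(sc[0]+sc[1]-sc[2]-sc[3])[:2]
print('yaw from y',np.arctan2(-ya[0],ya[1]),'from x',np.arctan2(xa[1],xa[0]))
yaw=np.arctan2(-ya[0],ya[1]);ux=np.array([np.cos(yaw),np.sin(yaw)]);print('slot',c[:2]-.024*ux)
tc=np.array([plane('top',*T(*p),.083) for p in[(540,213),(763,223),(757,381),(536,372)]]);print('top',tc.mean(0),np.linalg.norm(tc[0]-tc[1]),np.linalg.norm(tc[1]-tc[2]))
for n,a,b in[('fid',(281,177),(645,303)),('A',(105,298),(613,50)),('B',(410,50),(640,467))]:print(n,tri(S(*a),T(*b)),plane('top',*T(*b),.222))
for n,q in[('slot',(648,323)),('cut',(724,235)),('burn',(580,236))]:print(n,plane('top',*T(*q),.083 if n=='slot' else .15))
print('crock tri',tri(S(48,100),(383.5,252)))
E
```

```text
screws [[ 0.5845  0.0413  0.01  ]
 [ 0.5876 -0.1606  0.01  ]
 [ 0.4524 -0.1629  0.01  ]
 [ 0.4497  0.0402  0.01  ]] c [ 0.5186 -0.0605  0.01  ] 0.20186206437691812 0.13521522928343233
yaw from y 0.014230866409456418 from x 0.012386883957097094
slot [ 0.4946 -0.0608]
top [ 0.5165 -0.0606  0.083 ] 0.17962208467877067 0.12703209234296223
fid (array([ 0.492 , -0.0576,  0.2116]), np.float64(0.004028561484075511)) [ 0.4918 -0.0593  0.222 ]
A (array([ 0.6666, -0.0229,  0.2522]), np.float64(0.006440331180078143)) [ 0.6777 -0.024   0.222 ]
B (array([ 0.3733, -0.0614,  0.2509]), np.float64(0.004689049150723595)) [ 0.376  -0.0631  0.222 ]
slot [ 0.4953 -0.0612  0.083 ]
cut [ 0.5578 -0.1154  0.15  ]
burn [ 0.5502 -0.0058  0.15  ]
crock tri (array([ 0.4813, -0.3258,  0.101 ]), np.float64(0.004377950463568413))
```

```bash
cat >> h.py <<'E'
from scipy.spatial.transform import Rotation as Ro
np.set_printoptions(precision=4,suppress=True)
YAW=.013;UX=np.array([np.cos(YAW),np.sin(YAW),0]);UY=np.array([-np.sin(YAW),np.cos(YAW),0])
P=np.array([.494,-.0605,.083])
def q(R):x,y,z,w=R.as_quat();return np.array([w,x,y,z])
def R0(sg=1):
    y=sg*UY;z=np.array([0,0,-1.]);return Ro.from_matrix(np.c_[np.cross(y,z),y,z])
def st(m=''):print(m,'t%.2f'%readout.get_t(),'p',readout.get_tool_pos(),'F',np.array(readout.get_force()),'M',np.array(readout.get_ft_torque()),'w%.4f'%readout.get_grip_width(),'g%.1f'%readout.get_grasp_force())
E
python3 - <<'E'
from h import *
p=np.array(readout.get_tool_pos())
ctrl.servo_line([p[0],p[1],.38],rate=.3)
best=min((np.abs(np.array(j)-readout.get_joint_positions()).max(),s) for s in(1,-1) if (j:=ctrl.ik([.493,-.06,.33],q(R0(s)))) is not None)
print(best,ctrl.ik([.493,-.06,.33],q(R0(best[1]))));s=best[1]
ctrl.move_to([.493,-.06,.33],q(R0(s)));st()
ctrl.set_gripper(.07,60)
cv2.imwrite('pics/a.png',cv2.cvtColor(read_camera('scene'),cv2.COLOR_RGB2BGR)[60:300,200:400])
b=ctrl.servo_line([.493,-.06,.172],rate=.12,max_force=6);st(b)
E
```

```text
(np.float64(1.472229189365152), -1) [-0.7897 -0.0245  0.8288  1.8628  0.0188  1.2954 -1.524 ]
 t3.23 p [ 0.4934 -0.0587  0.3301] F [-0.3409 -0.3261  0.3316] M [ 0.0553  0.0068 -0.0082] w0.0853 g0.0
False t5.06 p [ 0.4937 -0.0601  0.1728] F [ 0.9489 -0.028   0.0946] M [-0.0683 -0.0289 -0.0111] w0.0698 g0.0
```

```bash
python3 - <<'E'
from h import *
ctrl.set_gripper(.02,60);st('grip')
ctrl.hold(.2);st()
im=np.hstack([cv2.resize(read_camera('scene')[110:260,230:380],(400,400)),cv2.resize(read_camera('top')[180:290,230:340],(400,400))])
cv2.imwrite('pics/g.png',cv2.cvtColor(im,cv2.COLOR_RGB2BGR))
E
```

```text
grip t5.43 p [ 0.4938 -0.0576  0.1731] F [-0.7223  4.1505  5.2119] M [ 0.9473  0.3066 -0.0672] w0.0393 g63.0
 t5.63 p [ 0.4939 -0.0576  0.1731] F [-0.6381  4.5153  5.9396] M [ 0.992   0.3575 -0.0592] w0.0397 g63.0
```

View pics/g.png

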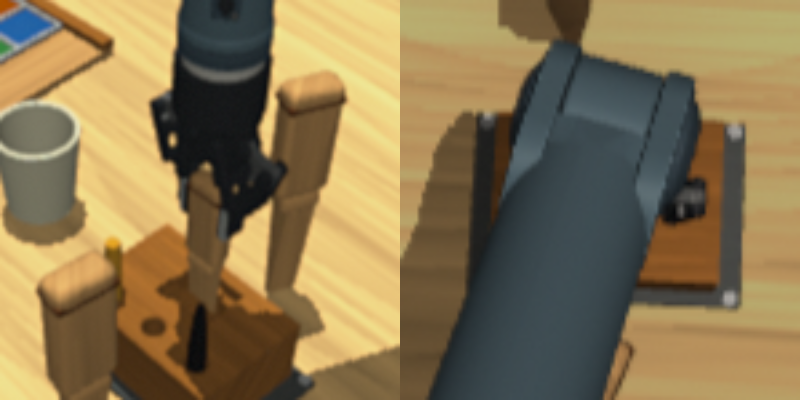

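The fid is gripped at 39.7 mm, which matches the handle width, and both look-alikes are clear. Now a first swing to each side.

```bash
cat >> h.py <<'E'
PV=np.array([.494,-.0585,.083]);B=R0(-1)
def pose(deg,lift,h=.090):
    r=Ro.from_rotvec(np.radians(deg)*UX);return PV+r.apply([0,0,h])+[0,0,lift],q(r*B)
def tilt():
    w,x,y,z=readout.get_eef_rot();R=Ro.from_quat([x,y,z,w]);return np.degrees((R*B.inv()).as_rotvec()@UX)
def rock(a0,a1,l0,l1,n=2,rate=.06):
    for k in range(1,n+1):
        u=k/n;p,o=pose(a0+(a1-a0)*u,l0+(l1-l0)*u);ctrl.servo_line(p,o,rate=rate)
    st('%.0f lift %.4f tilt %.1f'%(a1,l1,tilt()))
E
python3 - <<'E'
from h import *
rock(0,0,0,.003,1);rock(0,12,.003,.003);rock(12,-12,.003,.004,4)
E
```

```text
0 lift 0.0030 tilt 0.0 t5.98 p [ 0.4911 -0.0574  0.1734] F [  1.7312   2.0421 -18.5554] M [ 0.5095 -0.4479  0.1218] w0.0395 g67.3
12 lift 0.0030 tilt 12.1 t6.60 p [ 0.4931 -0.0765  0.1746] F [-4.5242  3.4273 -0.9105] M [0.888  1.1683 0.3414] w0.0393 g69.0
-12 lift 0.0040 tilt -12.1 t7.83 p [ 0.4948 -0.0405  0.1768] F [-5.0587 -0.1779  8.7601] M [-0.1353  1.5875  0.0387] w0.0394 g70.3
```

```bash
python3 - <<'E'
from h import *
l=.004;a=-12
for i in range(5):
    f=readout.get_force()[2]
    l2=l+np.clip((f+5)/8000,0,.002)
    rock(a,-a,l,l2,4);l=l2;a=-a
E
```

```text
12 lift 0.0057 tilt 11.8 t9.07 p [ 0.4955 -0.0781  0.1779] F [-3.008   0.5358  8.7566] M [0.432  1.0895 0.2292] w0.0391 g70.4
-12 lift 0.0074 tilt -12.1 t10.30 p [ 0.4949 -0.0393  0.179 ] F [-1.7232 -0.3994  5.4594] M [-0.2162  0.7237  0.0101] w0.0394 g70.0
12 lift 0.0087 tilt 11.8 t11.53 p [ 0.4951 -0.0771  0.18  ] F [0.8952 0.103  3.1764] M [-0.028  -0.2413 -0.0945] w0.0389 g69.7
-12 lift 0.0098 tilt -11.8 t12.77 p [ 0.4943 -0.0399  0.181 ] F [3.1295 2.0145 0.3529] M [ 0.7523 -0.87    0.2283] w0.0395 g69.5
12 lift 0.0104 tilt 11.9 t14.00 p [ 0.4947 -0.076   0.1814] F [ 4.3702 -0.1242  0.2215] M [-0.2254 -1.3859 -0.2701] w0.0396 g69.4
```

```bash
python3 - <<'E'
from h import *
l=.0104
rock(12,-12,l,l+.0006,4);rock(-12,12,l+.0006,l+.0010,4);rock(12,0,.0114,.0114,2)
p,o=pose(0,.0114)
b=ctrl.servo_line(p+[0,0,.020],o,rate=.03,max_force=19);st(b)
E
```

```text
-12 lift 0.0110 tilt -11.8 t15.23 p [ 0.4935 -0.0402  0.1818] F [ 2.6176  1.3462 -1.5999] M [ 1.0006 -0.9968  0.1918] w0.0391 g69.1
12 lift 0.0114 tilt 11.8 t16.47 p [ 0.4942 -0.0771  0.1821] F [ 1.9164 -2.3609 -0.5897] M [-0.9314 -0.8485 -0.1085] w0.0396 g69.2
0 lift 0.0114 tilt 0.1 t17.08 p [ 0.4938 -0.0569  0.1842] F [2.6222 1.1075 0.0494] M [ 0.3997 -0.7755  0.0386] w0.0393 g69.2
False t17.90 p [ 0.4933 -0.0585  0.2041] F [-0.4278 -1.0516 -0.7378] M [-0.0274 -0.0047  0.0209] w0.0390 g69.1
```

```bash
python3 - <<'E'
from h import *
ctrl.servo_line([.4935,-.059,.32],rate=.12);st()
ctrl.servo_line([.482,-.326,.32],rate=.15);ctrl.hold(.2);st()
im=np.hstack([cv2.resize(read_camera('scene')[60:260,170:370],(400,400)),cv2.resize(read_camera('top')[180:320,290:430],(400,400))])
cv2.imwrite('pics/i.png',cv2.cvtColor(im,cv2.COLOR_RGB2BGR))
E
```

```text
t19.02 p [ 0.4928 -0.059   0.3191] F [-0.2505  1.2095 -1.0391] M [-0.0357 -0.0203 -0.005 ] w0.0395 g69.2
 t21.15 p [ 0.4823 -0.3254  0.32  ] F [ 0.4274  0.0718 -0.6935] M [ 0.0144 -0.0181 -0.0361] w0.0393 g69.2
```

View pics/i.png

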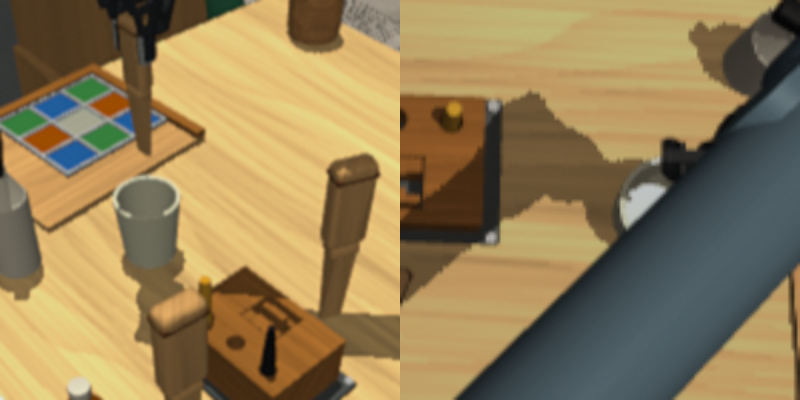

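The fid hangs upright in the gripper, tip at scene (243,136), above the crock mouth at (243,158). Now lowering until it touches.

```bash
python3 - <<'E'
from h import *
print(proj('scene',[.482,-.3255,.179]),proj('scene',[.482,-.3255,.105]))
ctrl.servo_line([.482,-.326,.19],rate=.12)
b=ctrl.servo_line([.482,-.326,.135],rate=.04,max_force=4);st(b)
p=np.array(readout.get_tool_pos())
if b:
    ctrl.set_gripper(.07);ctrl.hold(.3);st()
    ctrl.servo_line([p[0],p[1],.34],rate=.15);ctrl.hold(.3);st()
im=np.hstack([cv2.resize(read_camera('scene')[60:260,170:370],(400,400)),cv2.resize(read_camera('top')[180:320,290:430],(400,400))])
cv2.imwrite('pics/j.png',cv2.cvtColor(im,cv2.COLOR_RGB2BGR))
E
```

```text
[241.0074 135.8388] [242.7237 157.4566]
True t23.47 p [ 0.4818 -0.3259  0.1478] F [ 0.1579 -0.1941  4.3665] M [ 0.0923  0.0185 -0.0131] w0.0395 g69.8
 t24.18 p [ 0.4809 -0.3249  0.1468] F [-0.4629 -0.3323 -0.0893] M [-0.0139 -0.0065  0.0107] w0.0699 g0.0
 t25.92 p [ 0.4816 -0.3258  0.3396] F [ 0.7899 -0.6936  0.1832] M [-0.0083 -0.0464 -0.0031] w0.0700 g0.0
```

View pics/j.png

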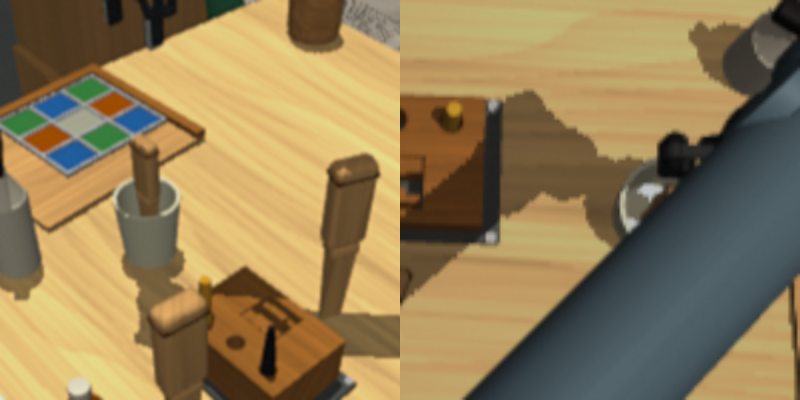

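The fid stands in the crock (handle around scene (242,148)) with only a slight lean. The block, cutter, burnisher and look-alikes stand where they were, and the gripper is clear. Handing in.

```bash
python3 - <<'E'
from h import *
ctrl.hold(.5);print(close_job())
E
```

```text
the job is handed in; nothing more can be done
None
```

I rocked the fid loose, drew it clear of the block and stood it tip down in the white crock, then let go and handed the job in at about 26.5 s. In the last pictures the block, crock, cutter and burnisher looked undisturbed; I did not re-check the tumbler, flux bottle, spool or spray bottle, and the hand-in returned no verdict.

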